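# Set the cheese portioning stop and load the block

## Task

Set the portion stop of the cheese board to the red mark: its orange grip has play, so first draw the stop well past the mark to the thick side (about 20 mm) and then bring it back so that the pointer comes to rest on the mark while moving towards the knife slot, with the play taken up. Then lay the block of cheese in the trough, across the knife slot, with its end up against the stop, without shifting the setting; do not drop the cheese, and leave everything else on the worktop where it is.

Things in the scene. Friction and masses are not known exactly. Their poses are not given: they have to be found in the camera images.
- guide: Fixed wooden cheese board, mm: x -60..160 (away from robot), y -190..150 (y: along the trough to the robot's left, the thick side), top z 14. Origin: on the table under the trough's middle, at the knife slot (black line across, y 0). Trough x -40..40, floor z 14, between dark curbs 12 wide, top z 36, ends open. Behind: white scale x 54..88, top z 30, and the stop's rails (y -43..147).
- stop (a joint): Slide of the steel stop along the board's y, in m, 0 (stop face at the knife slot) to 0.088 (thickest portion). Stiff: about 8 N to move; stays where it is left. It starts on the thin side of the mark.
- grip (a joint): Play of the orange grip in the stop's yoke, m, -0.007 to +0.007 along board y, about 1.2 N to move. Moving the grip to +y carries the stop only once this reads +0.007; to -y (towards the knife slot) only once it reads -0.007. Up to 1 mm beyond these ends under load.
- stop_face (a point): Centre of the steel stop's face that the cheese butts against (looks to board -y). Stop plate: 72 mm wide (x), 10 mm thick (from here to +y), z 17 to 74 mm above the table; a steel bridge (top z 54 mm) joins it to the yoke behind. Axes as the board's.
- stop_pointer (a point): Middle of the front end of the stop's black pointer, 4 mm wide, over the white scale at board x 74, z 35 mm; 64 mm to +y of the stop face. Its board y is compared with the mark's. Axes as the board's.
- grip_top (a point): Middle of the top of the orange upright grip: 20 mm wide (board y), 28 mm deep (x), board x 120, top z 125 mm, bare for the upper 65 mm (lower, the yoke's lugs stand on both sides). Pinch it across board y. The rack overhangs it: reach it with the tool leaning 25 to 45 degrees, its upper end towards the robot. Axes as the board's.
- mark: Red tab, 18 x 6 mm, 6 mm high, fixed on the white scale in front of the pointer; origin at its centre underneath, axes as the board's. The stop is set when the pointer has the same board y as this origin.
- cheese: Block of yellow cheese, 60 (x) by 150 (y) by 64 mm high, 0.35 to 0.75 kg, flat on the table left or right of the board. Origin: centre of the underside; y along its length; either end may face the stop. Grip across the 60 mm with fingertips at least 27 mm above its underside, to clear the curbs.
- rack: Fixed blue spice rack straddling the board's rear; origin and axes those of the board. Four slats along y (-265..265 mm), x 114..246, underside z 210, top z 220 mm; posts at x 258, y +-258; jars on it at x 179..231 up to z 287, back strip to z 248.
- bowl: Blue bowl, 116 mm across, 55 mm high, on the opposite side of the board from the cheese; leave alone. Origin under its centre.
- bottle: Green bottle, 66 mm across, 220 mm high; leave alone. Origin under its centre.
- carton: Upright cracker carton, 60 x 105 x 170 mm high; leave alone. Origin under its centre.
- mug: Brown mug, 80 mm across, 90 mm high, handle to its +y; leave alone. Origin under its centre.
- mill: Dark wooden pepper mill, 58 mm across, 165 mm high; leave alone. Origin under its centre.
- jar: Amber jar, 60 mm across, 85 mm high, standing on the rear of the board beneath the rack; leave alone. Origin under its centre.
- spatula: Wooden-handled spatula, 240 mm long, lying on the table between robot and board; leave alone. Origin under its middle, x along its length.
Not all that is in view belongs to the job. Of the things that look like the cheese, the larger one is meant.

How it is judged:
By the outcome, as a careful person would: the job done as asked, in the order asked, and still so for the second after the job is handed in, with the robot touching nothing.
It also fails if it takes over 61 s, if anything falls off the work surface, if the arm or the gripper's body presses on something with over 40 N, if the wrist force passes 120 N, or if a joint passes its speed limit or range.

## Robot

A 7-joint arm with a two-finger parallel gripper is mounted at the origin on the work surface. World frame = base frame: x ahead of the robot, y to its left, z up, the work surface at z = 0. Lengths are in mm, angles in rad, forces in N, time in s.
With the tool pointing down it reaches from about 400 to 875 mm from the base axis. Payload 4.4 kg.
Tool frame: the origin (TCP) lies where the fingers leave the gripper's body, on its centre line; the fingertips stand 73 mm ahead of it and the grasp point (between the pads) lies 54 mm ahead of it; z points along the fingers, y is the line along which they close (so a half turn about z gives the same grasp; the last joint's range is limited). The gripper opens to 85 mm and grips with 20 to 120 N. Pads are 22 mm wide; open, the fingers measure 114 mm over their backs; the gripper's body (76 mm by 85 mm) begins 54 mm behind the grasp point. The pads swing forward as they close: fully open they stand 13 mm farther back than shut.
Start: joints at [1.28, 0.628, 0.038, 1.517, -0.027, 0.996, -0.02], TCP at [144.917, -633.653, 303.913] pointing down, gripper open.
Joint ranges: [-3.06, 3.06], [-0.37, 2.12], [-1.25, 1.32], [0.18, 2.47], [-1.1, 4.24], [0.23, 1.98], [-2.94, 2.94]. Speed limits (rad/s): [2.57, 2.57, 3.14, 3.14, 3.14, 3.14, 3.14].

## Interface

Orientations are given as [roll, pitch, yaw] about the fixed x, y, z axes, in that order (R = Rz(yaw) Ry(pitch) Rx(roll)).
In Python, from cell import ctrl gives the robot as it stands.
- The arm moves only by the tool send_rows, never from a script. Its argument "rows" is a list that holds one entry, the list of rows, each a list of 6 numbers: the shift along the tool's x, y, z in cm, then the turn, a rotation vector about the tool's x, y, z in rad. In form: [[[tx, ty, tz, wx, wy, wz], ...]]. A call has 1 to 10 rows; each row is the pose to reach, as a shift and turn from the pose commanded when the call began, along the tool's axes at that moment; what a row does not reach only later rows make up. A row lasts 1/10 s, in which the tool goes at most 50 mm and 8.59 degrees, less where a joint would pass 70% of its speed; a pose out of reach is approached as far as the arm can. A call with a gripper value outside its range is refused whole. "grip" is the closure in counts, from 0 (fully open) to 255 (shut), set as the call begins (left out, the last holds). The fingers move at their own pace and stop on an object; the grip force is fixed at half the most. Time passes only in rows, so rows that repeat a pose let the fingers close. It gives the time, the measured TCP pose, the force, the opening and the grip force at its end, in the units of the state.
- ctrl.read_state(): the state, without advancing time (a new reading comes with each control period).
- ctrl.get_image(name): name is "scene" or "side" or "wrist"; returns a dict with "pixels" (400x640x3 uint8, red, green, blue), "fx", "fy", "cx", "cy" (pixels), "extrinsics" (4x4, takes a point from camera to world coordinates); the wrist camera has in their place "mount" (4x4, takes a point from camera to tool coordinates, whose origin is the TCP and whose axes are the flange's). Camera axes: x right, y up, looking along -z (the intrinsics and any distortion apply to the point x, -y, -z); pixel columns grow to the right and rows downward; lengths in mm; the calibration is good to about 2 mm. A picture is of the moment at which its call begins: read the wrist's pose just before it. There is no depth.
- ctrl.finish_job(): hands the job in; it is judged then, once.
The state is a dict: "clock": time; "qpos": joint angles; "qd": joint speeds; "tau": joint torques, N m; "eef_pos": TCP position; "tool_rot": TCP orientation; "force": force on the tool from outside, world axes, zero at the start; "torque": the same for the moment, N m; "width": finger opening in mm; "gripper_force": force on a finger pad.
Only numpy, scipy, OpenCV 4.12 (cv2) and the standard library are available. Lean on these libraries where they do the work, as an engineer would, in place of code of your own. Each camera call takes 0.05 s, during which the arm holds its last target. There are 200 camera calls.

## Working session

There is one attempt and no reset: what is moved stays moved. The work goes in short steps, Python scripts to look and compute and a tool call to move; the robot and the scene stay as the last step left them, time stands still between calls to the robot, and variables do not carry over. Pictures are saved under pics/ and viewed, at most 10 in all, crops included, and the job is handed in when it is done.

Besides the shell and the picture viewer there is one more tool, called after "Emit:" by a JSON object that holds its "method" and its "body", one argument or row to a line. send_rows: Moves the arm, as the interface text tells. Its arguments: {"type":"object","properties":{"rows":{"type":"array","items":{"type":"array","items":{"type":"array","items":{"type":"number"}}}},"grip":{"type":"number"}},"required":["rows"]}

```bash
ls; mkdir -p pics; cat > h.py <<'E'
import numpy as np, cv2
from cell import ctrl
from scipy.spatial.transform import Rotation as R
def snap(n,save=None):
    s=ctrl.read_state(); d=ctrl.get_image(n)
    if 'mount' in d:
        T=np.eye(4);T[:3,:3]=R.from_euler('xyz',s['tool_rot']).as_matrix();T[:3,3]=s['eef_pos'];d['E']=T@np.array(d['mount'])
    else: d['E']=np.array(d['extrinsics'])
    d['im']=np.array(d['pixels'])
    if save: cv2.imwrite('pics/'+save,d['im'][...,::-1])
    np.savez('last_'+n+'.npz',im=d['im'],E=d['E'],K=[d['fx'],d['fy'],d['cx'],d['cy']])
    return d
def load(n):
    z=np.load('last_'+n+'.npz');d=dict(im=z['im'],E=z['E']);d['fx'],d['fy'],d['cx'],d['cy']=z['K'];return d
def ray(d,u,v):
    r=d['E'][:3,:3]@np.array([(u-d['cx'])/d['fx'],-(v-d['cy'])/d['fy'],-1.]);return d['E'][:3,3],r
def onz(d,u,v,z):
    o,r=ray(d,u,v);return (o+r*(z-o[2])/r[2])
def proj(d,p):
    q=np.linalg.inv(d['E'])@np.append(p,1.);return np.array([d['cx']+d['fx']*q[0]/-q[2],d['cy']-d['fy']*q[1]/-q[2]])
E
python3 - <<'E'
from h import *
for n in('scene','side','wrist'):
    d=snap(n,n+'0.png');print(n,{k:v for k,v in d.items() if k not in('pixels','im','E')},d['E'].round(3).tolist())
s=ctrl.read_state();print(s)
E
```

```text
pics
scene {'fx': 375.7486994718572, 'fy': 375.7486994718572, 'cx': 315.0505169920114, 'cy': 197.17675039976353, 'extrinsics': array([[-9.94084427e-01,  6.43470803e-02, -8.74963173e-02,
         3.71450205e+02],
       [-1.08148253e-01, -6.60663882e-01,  7.42850719e-01,
         8.90895894e+02],
       [-1.00053818e-02,  7.47918905e-01,  6.63714701e-01,
         9.16002024e+02],
       [ 0.00000000e+00,  0.00000000e+00,  0.00000000e+00,
         1.00000000e+00]])} [[-0.994, 0.064, -0.087, 371.45], [-0.108, -0.661, 0.743, 890.896], [-0.01, 0.748, 0.664, 916.002], [0.0, 0.0, 0.0, 1.0]]
side {'fx': 440.65868413057694, 'fy': 440.65868413057694, 'cx': 314.8459132018827, 'cy': 202.8048721856804, 'extrinsics': array([[-9.86160774e-01,  1.22972259e-01, -1.11196900e-01,
         3.62511736e+02],
       [-1.64255173e-01, -6.33577673e-01,  7.56042043e-01,
         8.75178935e+02],
       [ 2.25203249e-02,  7.63843672e-01,  6.45008279e-01,
         8.71895074e+02],
       [ 0.00000000e+00,  0.00000000e+00,  0.00000000e+00,
         1.00000000e+00]])} [[-0.986, 0.123, -0.111, 362.512], [-0.164, -
[... 647 characters left out ...]
, 0.0, 1.0]]
{'clock': 0.15, 'qpos': array([ 1.2802056 ,  0.6291345 ,  0.03841051,  1.51811109, -0.02695307,
        0.99631582, -0.01999362]), 'qd': array([-0.00103973, -0.00222649, -0.00123334, -0.00421161,  0.00027912,
       -0.00071375, -0.0007823 ]), 'tau': array([ 2.13722378e-03, -5.63805163e+01,  1.22797094e+00, -1.93653613e+01,
        1.11485590e-02,  7.42116332e-03, -8.79992484e-06]), 'eef_pos': array([ 144.84851312, -633.28518976,  303.20775298]), 'tool_rot': array([-3.14014096e+00,  2.35500787e-05,  2.24853915e-01]), 'force': array([ 0.48658981,  0.72822623, -0.21496265]), 'torque': array([-0.00398065,  0.01013164, -0.01940439]), 'gripper_force': 0.0, 'width': 85.49511104633658}
```

View pics/scene0.png

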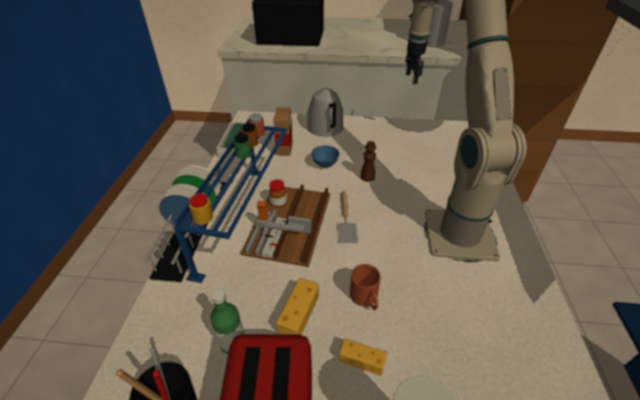

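View pics/side0.png

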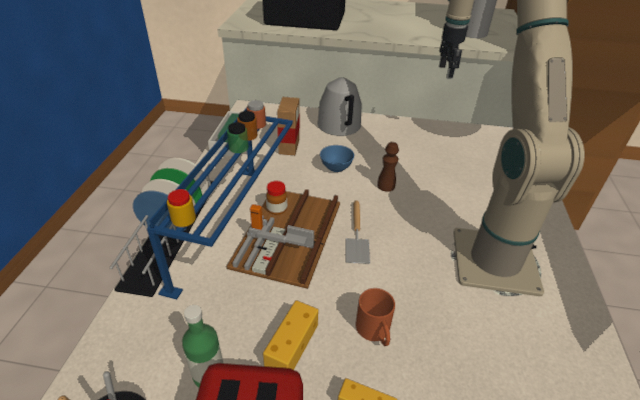

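The scene shows the board at about (285,225) in scene and (285,235) in side. Two things could pass for the cheese: the large yellow block at side (292,335) and the smaller one at side (367,390). The larger one is meant. I'll check it in a close crop.

```bash
python3 - <<'E'
from h import *
d=load('side')
c=d['im'][170:370,200:400];cv2.imwrite('pics/crop1.png',cv2.resize(c,(600,600),interpolation=cv2.INTER_CUBIC)[...,::-1])
for n in [(340,196,14),(228,268,14),(300,285,14),(256,207,125),(303,303,64),(319,319,64),(282,368,64),(265,350,64)]: print(n,onz(d,*n).round())
h=cv2.cvtColor(d['im'],cv2.COLOR_RGB2HSV)
m=cv2.inRange(h,(18,120,90),(30,255,255));cs,_=cv2.findContours(m,0,2)
for c in cs:
    if cv2.contourArea(c)>300: print(cv2.contourArea(c),cv2.approxPolyDP(c,4,True)[:,0].tolist())
E
```

```text
(340, 196, 14) [ 440. -177.   14.]
(228, 268, 14) [686. 166.  14.]
(300, 285, 14) [495. 187.  14.]
(256, 207, 125) [638.  45. 125.]
(303, 303, 64) [471. 276.  64.]
(319, 319, 64) [429. 311.  64.]
(282, 368, 64) [483. 437.  64.]
(265, 350, 64) [525. 405.  64.]
632.5 [[338, 395], [396, 399], [348, 379]]
2157.5 [[316, 308], [294, 302], [263, 352], [264, 365], [293, 369], [317, 325]]
490.5 [[190, 195], [181, 206], [167, 200], [173, 224], [186, 226], [194, 220]]
```

View pics/crop1.png

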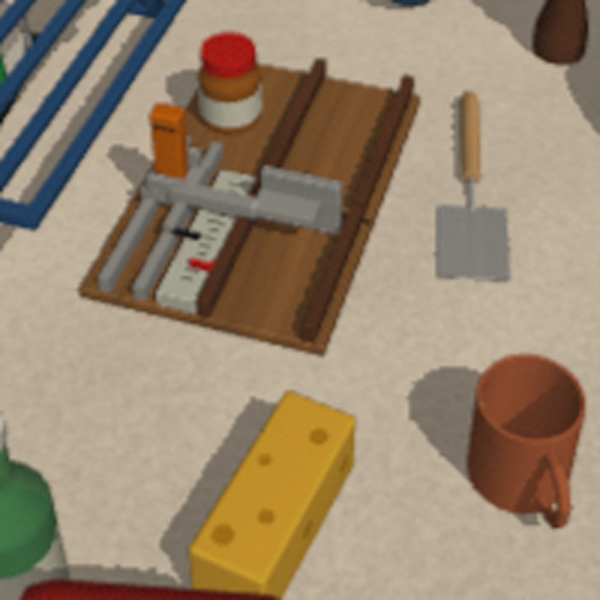

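The crop shows the large cheese clean (top corners about crop (290,392),(355,417),(265,597),(192,548)). The pointer is at crop (185,233), the red mark at (202,265) and the grip at (169,138).

```bash
python3 - <<'E'
from h import *
d=load('side')
f=lambda u,v,z:onz(d,200+u/3-.33,170+v/3-.33,z)
NL,NR,FR=f(80,290,14),f(325,350,14),f(420,97,14)
print(NL,NR,FR,np.linalg.norm(NL-NR),np.linalg.norm(NR-FR))
a=NL-NR;b=NR-FR
print('yaws',np.degrees(np.arctan2(a[1],a[0])),np.degrees(np.arctan2(-b[0],b[1])))
C=[f(*p,64) for p in[(290,392),(355,417),(265,597),(192,548)]]
C=np.array(C);print(C.round(),np.linalg.norm(C-np.roll(C,1,0),axis=1),C.mean(0))
print('mark',f(202,263,36),'ptr',f(185,233,35),'grip',f(169,108,125),'slot',f(368,220,36))
E
```

```text
[691.75772914 161.78448423  14.        ] [474.55859683 187.48699407  14.        ] [ 437.12414655 -148.45528334   14.        ] 218.7146133428743 338.02152567607254
yaws -6.748776893463474 -6.358307056863084
[[487. 272.  64.]
 [435. 285.  64.]
 [471. 436.  64.]
 [526. 410.  64.]] [144.11692607  53.30541893 155.07335355  61.54123147] [479.78505424 350.73933892  64.        ]
mark [591.25937359 131.86163461  36.        ] ptr [614.77950692  99.3146823   35.        ] grip [639.41110671  40.20144437 125.        ] slot [459.89180533  54.8115239   36.        ]
```

```bash
cat >> h.py <<'E'
import os
YAW=np.radians(-6.5);O=np.array([517.,32.,0]);RB=R.from_euler('z',YAW).as_matrix()
b2w=lambda p:O+RB@np.array(p,float)
w2b=lambda p:RB.T@(np.array(p)-O)
def lean(deg,yaw=0):   # tool x towards robot; board-frame
    a=np.radians(deg);s,c=np.sin(a),np.cos(a)
    return RB@R.from_euler('z',yaw).as_matrix()@np.array([[-c,0,s],[0,1,0],[-s,0,-c]])
def cmd(): 
    z=np.load('cmd.npz');return z['p'],z['R']
def plan(p,Rt,save=True):
    p0,R0=cmd();t=np.round(R0.T@(np.array(p)-p0)/10,2);w=np.round(R.from_matrix(R0.T@Rt).as_rotvec(),3)
    print('row',t.tolist()+w.tolist(),'mm',np.linalg.norm(t)*10,'deg',np.degrees(np.linalg.norm(w)).round(1))
    if save: np.savez('cmd.npz',p=p0+R0@t*10,R=R0@R.from_rotvec(w).as_matrix())
def chk():
    s=ctrl.read_state();p,Rr=cmd();print('clk',s['clock'],'meas',s['eef_pos'].round(1),'cmd',p.round(1),'rot err deg',np.degrees(np.linalg.norm(R.from_matrix(Rr.T@R.from_euler('xyz',s['tool_rot']).as_matrix()).as_rotvec())).round(2),'F',s['force'].round(1),'w',s['width'],'q',s['qpos'].round(2));return s
E
python3 - <<'E'
from h import *
np.savez('cmd.npz',p=[144.917,-633.653,303.913],R=R.from_euler('xyz',[-3.14014,0,.22485]).as_matrix())
d=load('side');f=lambda u,v,z:w2b(onz(d,200+u/3-.33,170+v/3-.33,z)).round()
print('jar',f(228,45,99),'grip',f(169,108,125),'mill base',(f(560,58,0)))
plan([400,-150,310],RB@R.from_euler('xyz',[np.pi,0,1.7]).as_matrix())
plan(b2w([120,22,108])-lean(38)[:,2]*164,lean(38))
E
```

```text
jar [ 115. -108.   99.] grip [121.  22. 125.] mill base [-184. -313.   -0.]
row [35.65, -41.46, -0.55, -0.001, -0.001, -1.362] mm 546.8232438366167 deg 78.0
row [19.95, 14.16, 7.28, -0.477, -0.543, -1.384] mm 255.24625364537673 deg 89.5
```

Emit:
{"method": "send_rows", "body": {
  "rows": [
    [[35.65,-41.46,-0.55,-0.001,-0.001,-1.362],[35.65,-41.46,-0.55,-0.001,-0.001,-1.362],[35.65,-41.46,-0.55,-0.001,-0.001,-1.362],[35.65,-41.46,-0.55,-0.001,-0.001,-1.362],[35.65,-41.46,-0.55,-0.001,-0.001,-1.362],[35.65,-41.46,-0.55,-0.001,-0.001,-1.362],[35.65,-41.46,-0.55,-0.001,-0.001,-1.362],[35.65,-41.46,-0.55,-0.001,-0.001,-1.362],[35.65,-41.46,-0.55,-0.001,-0.001,-1.362],[35.65,-41.46,-0.55,-0.001,-0.001,-1.362]]
  ],
  "grip": 120
}}

```text
clock: 1.15
eef_pos: [378.6, -189.7, 309.1]
tool_rot: [3.141, 0.001, 1.59]
force: [0.7, -0.9, 0.2]
width: 45.2
gripper_force: 0.0
```

```bash
python3 -c "
from h import *
s=chk();np.savez('cmd.npz',p=s['eef_pos'],R=R.from_euler('xyz',s['tool_rot']).as_matrix())
plan(b2w([120,22,108])-lean(38)[:,2]*164,lean(38))"
```

```text
clk 1.15 meas [ 378.6 -189.7  309.1] cmd [538.4  51.7 237.2] rot err deg 89.27 F [ 0.7 -0.9  0.2] w 45.177011132255686 q [ 0.72  0.32 -0.41  2.1   0.19  0.75  0.21]
row [23.85, 16.43, 7.16, -0.476, -0.542, -1.381] mm 298.33420856482417 deg 89.3
```

Emit:
{"method": "send_rows", "body": {
  "rows": [
    [[19.95,14.16,7.28,-0.477,-0.543,-1.384],[19.95,14.16,7.28,-0.477,-0.543,-1.384],[19.95,14.16,7.28,-0.477,-0.543,-1.384],[19.95,14.16,7.28,-0.477,-0.543,-1.384],[19.95,14.16,7.28,-0.477,-0.543,-1.384],[19.95,14.16,7.28,-0.477,-0.543,-1.384],[19.95,14.16,7.28,-0.477,-0.543,-1.384],[19.95,14.16,7.28,-0.477,-0.543,-1.384],[19.95,14.16,7.28,-0.477,-0.543,-1.384],[19.95,14.16,7.28,-0.477,-0.543,-1.384]]
  ]
}}

```text
clock: 2.15
eef_pos: [516.4, 8.8, 235.5]
tool_rot: [3.062, 0.545, 2.692]
force: [0.0, -1.6, -0.6]
width: 45.5
gripper_force: 0.0
```

```bash
python3 -c "
from h import *
np.savez('cmd.npz',p=b2w([120,22,108])-lean(38)[:,2]*164,R=lean(38))
s=chk();print(R.from_matrix(cmd()[1].T@R.from_euler('xyz',s['tool_rot']).as_matrix()).as_rotvec())"
```

```text
clk 2.15 meas [516.4   8.8 235.5] cmd [538.4  51.7 237.2] rot err deg 18.38 F [ 0.  -1.6 -0.6] w 45.50206784354061 q [-0.13  0.48 -0.11  2.33  2.03  0.35 -1.05]
[0.1123975  0.1062107  0.28105722]
```

Emit:
{"method": "send_rows", "body": {
  "rows": [
    [[0,0,0,0,0,0],[0,0,0,0,0,0]]
  ]
}}

```text
clock: 2.35
eef_pos: [515.9, 7.6, 235.3]
tool_rot: [3.061, 0.541, 2.683]
force: [-0.4, 0.1, 0.1]
width: 45.2
gripper_force: 0.0
```

```bash
python3 -c "
from h import *
s=chk();np.savez('cmd.npz',p=s['eef_pos'],R=R.from_euler('xyz',s['tool_rot']).as_matrix())
plan(b2w([120,22,108])-lean(38)[:,2]*164,lean(38))"
```

```text
clk 2.35 meas [515.9   7.6 235.3] cmd [538.4  51.7 237.2] rot err deg 18.91 F [-0.4  0.1  0.1] w 45.19893368867667 q [-0.12  0.48 -0.11  2.33  2.02  0.35 -1.04]
row [-0.16, 4.94, 0.26, -0.116, -0.109, -0.289] mm 49.49424208935824 deg 18.9
```

Emit:
{"method": "send_rows", "body": {
  "rows": [
    [[-0.16,4.94,0.26,-0.116,-0.109,-0.289],[-0.16,4.94,0.26,-0.116,-0.109,-0.289],[-0.16,4.94,0.26,-0.116,-0.109,-0.289],[-0.16,4.94,0.26,-0.116,-0.109,-0.289],[-0.16,4.94,0.26,-0.116,-0.109,-0.289],[-0.16,4.94,0.26,-0.116,-0.109,-0.289]]
  ]
}}

```text
clock: 2.95
eef_pos: [538.9, 51.9, 237.7]
tool_rot: [-3.141, 0.665, 3.03]
force: [-0.1, 0.3, 0.1]
width: 45.1
gripper_force: 0.0
```

```bash
python3 -c "
from h import *
s=chk();d=snap('wrist','w1.png')
for p in[(120,22,125),(74,78,35),(66,108,36),(160,150,14),(0,0,14)]: print(p,proj(d,b2w(p)))"
```

```text
clk 2.95 meas [538.9  51.9 237.7] cmd [538.4  51.7 237.3] rot err deg 0.13 F [-0.1  0.3  0.1] w 45.11243533547097 q [-0.08  0.52 -0.25  2.36  2.34  0.5  -1.09]
(120, 22, 125) [317.96559702 216.37240344]
(74, 78, 35) [390.99034494  85.47239582]
(66, 108, 36) [433.11971611  77.19282136]
(160, 150, 14) [443.85441766 145.23998862]
(0, 0, 14) [282.65833985 -37.55432215]
```

View pics/w1.png

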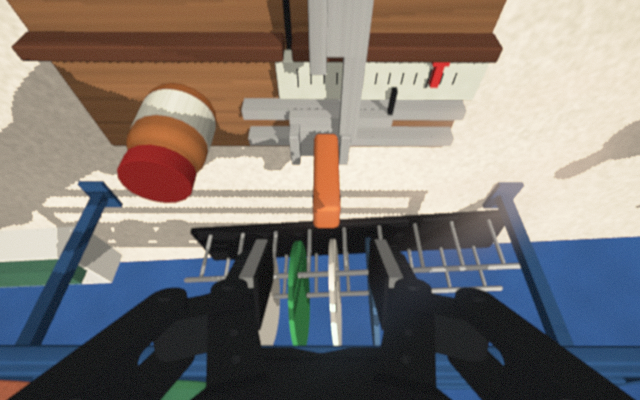

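The wrist view shows the grip top at about (327,222), the pointer's front end at (392,88), the red mark at (438,75), the jar at (165,140) and the slot line at (288,30).

```bash
cat >> h.py <<'E'
def measure(d):
    im=d['im'];h=cv2.cvtColor(im,cv2.COLOR_RGB2HSV)
    def big(m,near):
        n,l,st,c=cv2.connectedComponentsWithStats(m);k=[i for i in range(1,n) if st[i,4]>25]
        i=min(k,key=lambda i:np.hypot(*(c[i]-near)));return (l==i),c[i],st[i]
    P=lambda u,v,z:w2b(onz(d,u,v,z))
    mk=proj(d,b2w([66,108,36]));red=cv2.inRange(h,(0,150,90),(5,255,255))|cv2.inRange(h,(174,150,90),(180,255,255))
    m,c,st=big(red,mk);print('mark px',c.round(1),st,'->',P(*c,34.5).round(1))
    w=[np.array(x) for x in P(*c,34.5)[None]];dark=cv2.inRange(im,(0,0,0),(60,60,60))
    return c,P,dark,h,big
E
python3 - <<'E'
from h import *
d=load('wrist');c,P,dark,h,big=measure(d)
m,cc,st=big(dark,np.array([392,100]));print('ptr',cc,st,'front',P(cc[0],st[1],35).round(1),P(st[0]+st[2]/2,st[1],35).round(1),P(*cc,35).round(1))
o=cv2.inRange(h,(6,150,120),(16,255,255));o[:, :300]=0
m,cc,st=big(o,np.array([327,180]));print('grip',cc,st)
for v in(215,220,224):
    x=np.where(m[v])[0];print(v,x.min(),x.max(),P(x.mean(),v,125).round(1),P(x.max()+1,v,125)[1]-P(x.min(),v,125)[1])
# slot line on scale-side
cv2.imwrite('pics/c2.png',cv2.resize(d['im'][20:240,270:490],(660,660),interpolation=cv2.INTER_CUBIC)[...,::-1])
E
```

```text
mark px [437.2  72.6] [430  61  20  26 265] -> [ 63.2 110.5  34.5]
ptr [391.86440678 100.41525424] [388  88   9  26 118] front [76.3 79.1 35. ] [76.3 79.6 35. ] [88.  81.2 35. ]
grip [326.08668454 181.83958892] [ 314  134   26   94 2238]
215 314 338 [118.1  27.8 125. ] 17.969014134312385
220 314 339 [125.   28.3 125. ] 19.132697628355558
224 314 338 [130.7  28.  125. ] 18.75404372286897
```

View pics/c2.png

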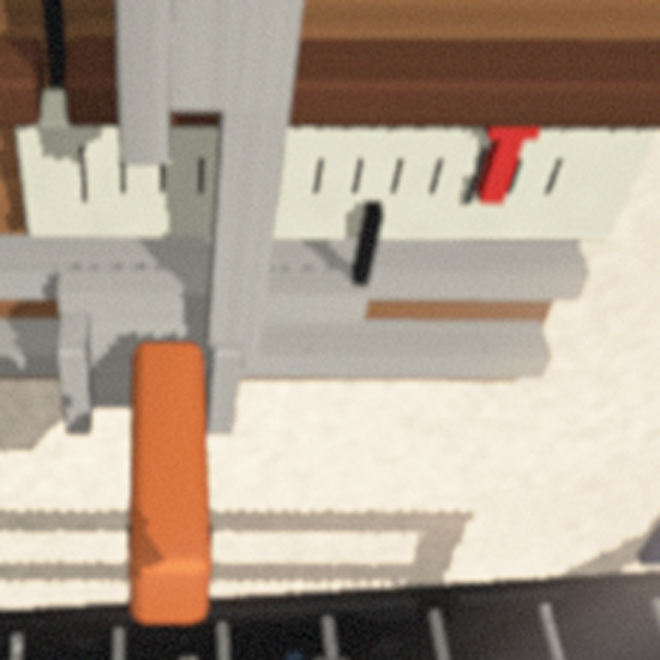

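```bash
python3 -c "
from h import *
p,_=cmd();plan(p+RB@[0,68,0],lean(38))"
```

```text
row [-0.0, 6.8, 0.0, 0.0, -0.0, 0.0] mm 68.0 deg 0.0
```

Emit:
{"method": "send_rows", "body": {
  "rows": [
    [[0,3.4,0,0,0,0],[0,6.8,0,0,0,0],[0,6.8,0,0,0,0],[0,6.8,0,0,0,0],[0,6.8,0,0,0,0]]
  ]
}}

```text
clock: 3.5
eef_pos: [545.7, 118.7, 237.3]
tool_rot: [-3.14, 0.664, 3.031]
force: [0.9, -0.2, -0.1]
width: 45.0
gripper_force: 0.0
```

```bash
python3 - <<'E'
from h import *
chk();d=snap('wrist','w2.png');c,P,dark,h,big=measure(d)
q=proj(d,b2w([80,80,35]));m,cc,st=big(dark,q);print('ptr',cc,st,P(*cc,35).round(1))
ys,xs=np.where(m)
for v in np.unique(ys)[::4]: x=xs[ys==v];print(v,x.min(),x.max(),P(x.mean()+.5-.5,v,35).round(1))
print(proj(d,b2w([74,95,35])))
u,v=map(int,proj(d,b2w([74,95,35])));v0=max(v-50,0)
cv2.imwrite('pics/c3.png',cv2.resize(d['im'][v0:v0+110,u-60:u+60],(720,660),interpolation=cv2.INTER_CUBIC)[...,::-1]);print(u-60,v0)
E
```

```text
clk 3.5 meas [545.7 118.7 237.3] cmd [546.1 119.2 237.3] rot err deg 0.17 F [ 0.9 -0.2 -0.1] w 45.04848005945768 q [-0.28  0.53 -0.2   2.3   2.13  0.5  -1.02]
mark px [346.2  73.3] [340  63  16  25 225] -> [ 62.8 109.9  34.5]
ptr [307.96153846 101.55128205] [306  89   4  26  78] [88.1 80.6 35. ]
89 307 308 [76.2 80.6 35. ]
93 306 309 [79.9 80.5 35. ]
97 307 309 [83.7 80.8 35. ]
101 307 309 [87.6 80.7 35. ]
105 307 309 [91.5 80.6 35. ]
109 307 309 [95.6 80.5 35. ]
113 307 309 [99.8 80.3 35. ]
[326.04375077  86.62346807]
266 36
```

View pics/c3.png

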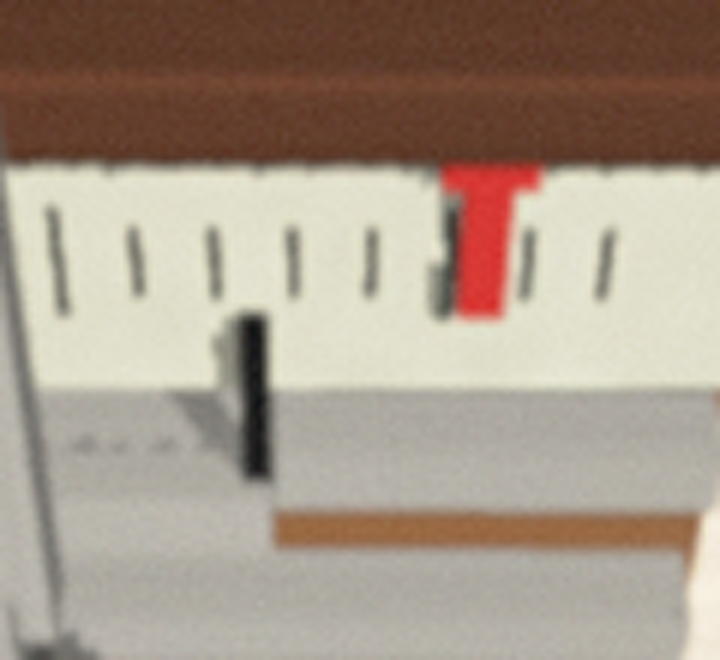

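```bash
python3 - <<'E'
from h import *
d=load('wrist')
P=lambda u,v,z:w2b(onz(d,u,v,z)).round(2)
print(P(345.6,86,36),P(345.6,80,36),P(347.4,66,36),P(308,90,35))
plan(b2w([119,28,108])-lean(38)[:,2]*154,lean(38))
plan(b2w([119,28,108])-lean(38)[:,2]*54,lean(38))
E
```

```text
[ 72.67 109.96  36.  ] [ 67.4  109.61  36.  ] [ 55.79 110.16  36.  ] [77.12 80.99 35.  ]
row [0.08, -6.2, 0.94, 0.0, -0.0, 0.0] mm 62.71363488110062 deg 0.0
row [-0.0, 0.0, 10.0, 0.0, -0.0, 0.0] mm 100.0 deg 0.0
```

Emit:
{"method": "send_rows", "body": {
  "rows": [
    [[0.08,-3.1,0.5,0,0,0],[0.08,-6.2,0.94,0,0,0],[0.08,-6.2,0.94,0,0,0],[0.08,-6.2,4,0,0,0],[0.08,-6.2,7,0,0,0],[0.08,-6.2,9,0,0,0],[0.08,-6.2,10.94,0,0,0],[0.08,-6.2,10.94,0,0,0],[0.08,-6.2,10.94,0,0,0]]
  ]
}}

```text
clock: 4.45
eef_pos: [604.9, 50.2, 150.6]
tool_rot: [-3.14, 0.663, 3.032]
force: [-0.7, 0.7, 1.0]
width: 45.3
gripper_force: 0.0
```

```bash
python3 - <<'E'
from h import *
chk();d=snap('wrist','w3.png')
E
```

```text
clk 4.45 meas [604.9  50.2 150.6] cmd [605.4  50.1 150.5] rot err deg 0.17 F [-0.7  0.7  1. ] w 45.34328834582201 q [-0.03  0.76 -0.28  2.23  2.47  0.61 -1.15]
```

View pics/w3.png

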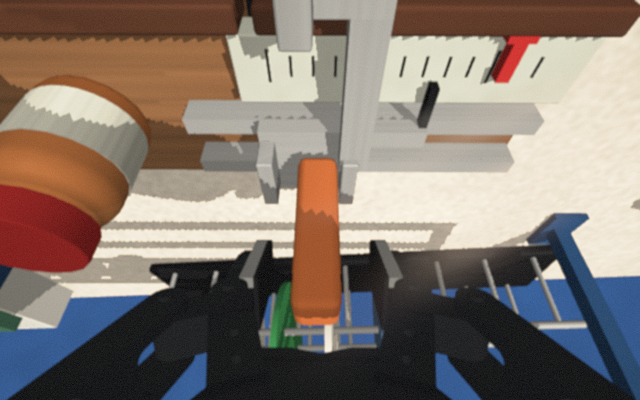

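Grip centred between the fingers (cols 297–340, fingers at 265 and 375). Closing.

Emit:
{"method": "send_rows", "body": {
  "rows": [
    [[0,0,0,0,0,0],[0,0,0,0,0,0],[0,0,0,0,0,0],[0,0,0,0,0,0],[0,0,0,0,0,0],[0,0,0,0,0,0]]
  ],
  "grip": 255
}}

```text
clock: 5.1
eef_pos: [605.1, 50.5, 151.8]
tool_rot: [-3.14, 0.665, 3.032]
force: [-4.4, 0.1, 6.0]
width: 19.3
gripper_force: 59.0
```

Emit:
{"method": "send_rows", "body": {
  "rows": [
    [[0,0.6,0,0,0,0],[0,1.2,0,0,0,0],[0,1.8,0,0,0,0],[0,2.4,0,0,0,0],[0,3.0,0,0,0,0],[0,3.7,0,0,0,0],[0,4.4,0,0,0,0],[0,5.1,0,0,0,0],[0,5.6,0,0,0,0],[0,5.6,0,0,0,0]]
  ]
}}

```text
clock: 6.1
eef_pos: [611.3, 104.3, 151.8]
tool_rot: [-3.138, 0.666, 3.03]
force: [-3.7, -4.5, 7.0]
width: 19.4
gripper_force: 59.2
```

```bash
cat > pm.py <<'E'
from h import *
def pm(v=True):
    s=ctrl.read_state();d=snap('wrist')
    im=d['im'];h=cv2.cvtColor(im,cv2.COLOR_RGB2HSV);P=lambda u,v,z:w2b(onz(d,u,v,z))
    red=cv2.inRange(h,(0,150,90),(5,255,255))|cv2.inRange(h,(174,150,90),(180,255,255))
    dark=cv2.inRange(im,(0,0,0),(70,70,70))
    def pick(m,ylo,yhi,x,z):
        n,l,st,c=cv2.connectedComponentsWithStats(m);o=[]
        for i in range(1,n):
            q=P(*c[i],z)
            if 40<st[i,4]<900 and ylo<q[1]<yhi and x[0]<q[0]<x[1]:o.append((l==i,c[i],st[i],q))
        return o
    for m,c,st,q in pick(red,90,130,(50,80),36):
        ys,xs=np.where(m);b=ys.max()
        for v in(b-3,b-5,b-7): x=xs[ys==v];print('mark',v,x.min(),x.max(),P((x.min()+x.max())/2,v,36).round(2))
    for m,c,st,q in pick(dark,60,160,(72,100),35):
        ys,xs=np.where(m);b=ys.min()
        for v in(b+2,b+4,b+7): x=xs[ys==v];print('ptr',v,x.min(),x.max(),P((x.min()+x.max())/2,v,35).round(2))
    print('tcp',w2b(s['eef_pos']).round(2),'F',(RB.T@s['force']).round(1),'w',round(s['width'],1),s['clock'])
    return d
if __name__=='__main__': pm()
E
python3 pm.py; python3 -c "
from h import *
d=load('wrist');cv2.imwrite('pics/w4.png',d['im'][...,::-1])"
```

```text
mark 75 383 386 [ 72.63 112.13  36.  ]
mark 73 384 386 [ 71.63 112.19  36.  ]
mark 71 384 386 [ 70.64 112.03  36.  ]
ptr 82 428 436 [ 76.88 134.67  35.  ]
ptr 84 427 437 [ 77.94 134.97  35.  ]
ptr 87 426 437 [ 79.56 135.19  35.  ]
tcp [ 85.51  82.47 151.81] F [-3.2 -4.9  7. ] w 19.4 6.1
```

View pics/w4.png

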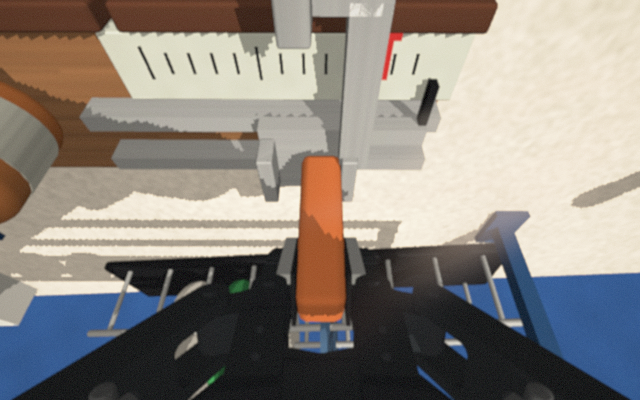

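Emit:
{"method": "send_rows", "body": {
  "rows": [
    [[0,-0.6,0,0,0,0],[0,-1.2,0,0,0,0],[0,-1.8,0,0,0,0],[0,-2.4,0,0,0,0],[0,-2.9,0,0,0,0],[0,-3.2,0,0,0,0],[0,-3.2,0,0,0,0],[0,-3.2,0,0,0,0]]
  ]
}}

```text
clock: 6.95
eef_pos: [608.2, 77.7, 151.9]
tool_rot: [3.138, 0.665, 3.035]
force: [-3.0, 6.3, 6.6]
width: 19.3
gripper_force: 59.4
```

```bash
python3 pm.py
```

```text
ptr 82 458 466 [ 76.45 122.45  35.  ]
ptr 84 457 467 [ 77.51 122.83  35.  ]
ptr 87 456 468 [ 79.13 123.42  35.  ]
tcp [ 85.47  55.71 151.85] F [-3.7  5.9  6.6] w 19.3 6.95
```

Emit:
{"method": "send_rows", "body": {
  "rows": [
    [[0,-0.4,0,0,0,0],[0,-0.7,0,0,0,0],[0,-0.7,0,0,0,0],[0,-0.7,0,0,0,0]]
  ]
}}

```text
clock: 7.4
eef_pos: [607.5, 71.0, 151.9]
tool_rot: [3.138, 0.665, 3.035]
force: [-2.7, 6.7, 5.7]
width: 19.2
gripper_force: 59.5
```

```bash
sed -i 's/pick(red,90,130,(50,80),36)/pick(red,90,130,(45,90),36)/' pm.py; python3 pm.py;  python3 -c "
from h import *
d=load('wrist');cv2.imwrite('pics/c5.png',cv2.resize(d['im'][20:130,360:490],(780,660),interpolation=cv2.INTER_CUBIC)[...,::-1])"
```

```text
ptr 83 458 466 [ 76.95 115.9   35.  ]
ptr 85 457 467 [ 78.02 116.29  35.  ]
ptr 88 456 468 [ 79.65 116.88  35.  ]
tcp [ 85.46  48.94 151.86] F [-3.5  6.4  5.7] w 19.2 7.4
```

View pics/c5.png

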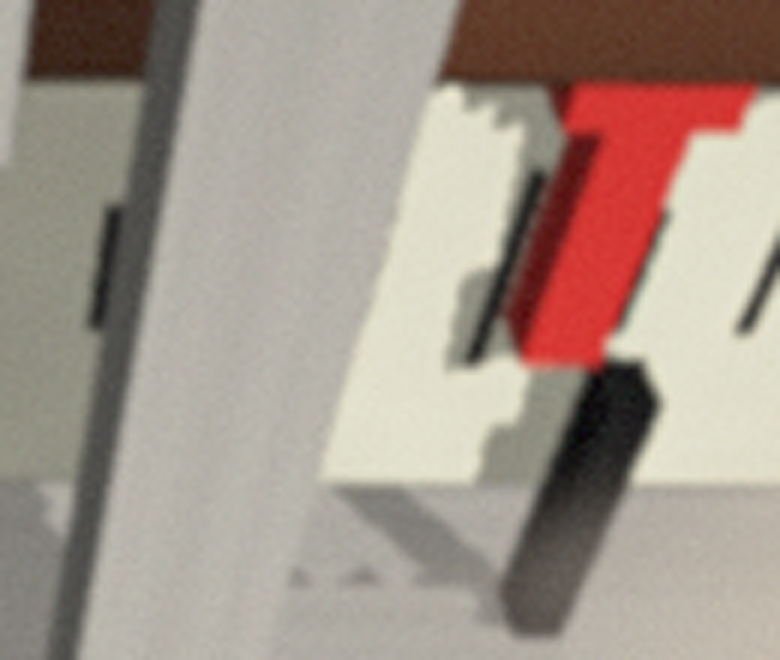

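The crop shows the T-shaped mark, its stem's rear end at crop (522–605, 365), and the pointer's front end right of it at (600–657, 403). The pointer is still a few mm short of the mark.

```bash
python3 - <<'E'
from h import *
d=load('wrist');f=lambda a,b:(360+(a+.5)/6-.5,20+(b+.5)/6-.5)
P=lambda a,b,z:w2b(onz(d,*f(a,b),z)).round(2)
def onx(a,b,x=74):
    o,r=ray(d,*f(a,b));o=w2b(o);r=RB.T@r;return (o+r*(x-o[0])/r[0]).round(2)
print('ptr R top',onx(657,403),'mid bottom',onx(612,360),'top mid',onx(628,403),'bottom L',onx(590,362),'bot R',onx(640,362))
for z in (35,36,37): print(z,P(657,403,z),P(628,403,z))
print('mark L,R',P(522,365,36),P(605,365,36),'T',P(757,86,36),P(572,130,36),P(600,130,36),P(690,130,36),P(740,130,36))
print('cam',w2b(d['E'][:3,3]))
E
```

```text
ptr R top [ 74.   116.19  41.89] mid bottom [ 74.   114.21  36.68] top mid [ 74.   114.05  41.91] bottom L [ 74.   112.48  36.95] bot R [ 74.   116.26  36.91]
35 [ 78.94 119.94  35.  ] [ 78.96 117.69  35.  ]
36 [ 78.23 119.4   36.  ] [ 78.24 117.16  36.  ]
37 [ 77.51 118.85  37.  ] [ 77.52 116.63  37.  ]
mark L,R [ 74.95 107.89  36.  ] [ 74.9  114.18  36.  ] T [ 53.5  116.67  36.  ] [ 56.62 105.35  36.  ] [ 56.61 107.25  36.  ] [ 56.56 113.38  36.  ] [ 56.54 116.79  36.  ]
cam [-14.06704408  49.44862125 164.61332475]
```

Emit:
{"method": "send_rows", "body": {
  "rows": [
    [[0,-0.2,0,0,0,0],[0,-0.4,0,0,0,0],[0,-0.45,0,0,0,0],[0,-0.45,0,0,0,0],[0,-0.45,0,0,0,0]]
  ]
}}

```text
clock: 7.95
eef_pos: [607.0, 66.9, 151.9]
tool_rot: [3.138, 0.665, 3.035]
force: [-1.9, 7.4, 4.3]
width: 19.6
gripper_force: 59.5
```

```bash
python3 pm.py;  python3 -c "
from h import *
d=load('wrist');cv2.imwrite('pics/c6.png',cv2.resize(d['im'][20:130,360:490],(780,660),interpolation=cv2.INTER_CUBIC)[...,::-1])"
```

```text
ptr 84 457 467 [ 77.44 112.08  35.  ]
ptr 86 456 468 [ 78.51 112.47  35.  ]
ptr 89 455 468 [ 80.15 112.83  35.  ]
tcp [ 85.44  44.87 151.88] F [-2.7  7.1  4.3] w 19.6 7.95
```

View pics/c6.png

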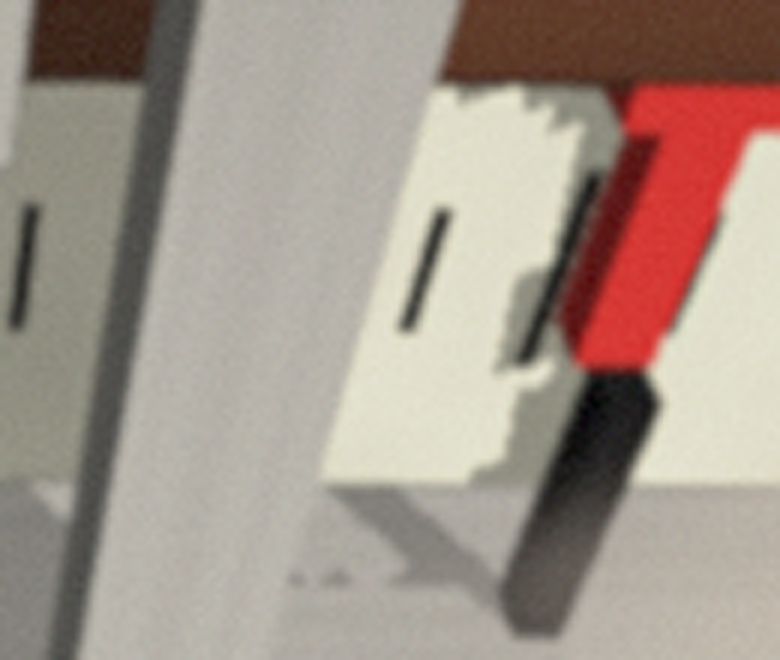

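Mark stem centre at crop (619,368) and pointer front end at (628,403), so about 1.1 mm remain by the rays.

Emit:
{"method": "send_rows", "body": {
  "rows": [
    [[0,-0.05,0,0,0,0],[0,-0.1,0,0,0,0],[0,-0.1,0,0,0,0],[0,-0.1,0,0,0,0]]
  ]
}}

```text
clock: 8.4
eef_pos: [606.9, 66.1, 151.8]
tool_rot: [3.137, 0.665, 3.035]
force: [-2.3, 8.1, 6.5]
width: 19.5
gripper_force: 59.5
```

```bash
python3 pm.py
```

```text
ptr 84 457 467 [ 77.41 111.25  35.  ]
ptr 86 456 468 [ 78.49 111.64  35.  ]
ptr 89 455 467 [ 80.13 111.77  35.  ]
tcp [ 85.45  44.03 151.85] F [-3.2  7.8  6.5] w 19.5 8.4
```

Emit:
{"method": "send_rows", "body": {
  "rows": [
    [[0,0,0,0,0,0],[0,0,0,0,0,0],[0,0,0,0,0,0],[0,0,0,0,0,0],[0,0,-3,0,0,0],[0,0,-7,0,0,0],[0,0,-10,0,0,0],[0,3,-11,0,0,0],[0,6.6,-11,0,0,0],[0,6.6,-11,0,0,0]]
  ],
  "grip": 120
}}

```text
clock: 9.45
eef_pos: [546.9, 142.0, 238.4]
tool_rot: [3.137, 0.666, 3.039]
force: [0.2, -0.7, 0.2]
width: 45.1
gripper_force: 0.0
```

Emit:
{"method": "send_rows", "body": {
  "rows": [
    [[0,0,0,0,0,0],[0,0,0,0,0,0]]
  ]
}}

```text
clock: 9.65
eef_pos: [546.4, 133.9, 237.0]
tool_rot: [-3.139, 0.664, 3.032]
force: [0.5, -0.3, 0.6]
width: 45.0
gripper_force: 0.0
```

```bash
python3 - <<'E'
from pm import *
d=pm();im=d['im'].astype(int);h=cv2.cvtColor(d['im'],cv2.COLOR_RGB2HSV)
red=cv2.inRange(h,(0,120,70),(7,255,255))|cv2.inRange(h,(172,120,70),(180,255,255));dark=cv2.inRange(d['im'],(0,0,0),(80,80,80))
a=proj(d,b2w([66,110,36]));b=proj(d,b2w([84,110,35]));print(a,b)
P=lambda u,v,z:w2b(onz(d,u,v,z)).round(2)
for v in range(int(a[1])-14,int(b[1])+22,2):
    u=int(a[0]);
    for nm,m,z in(('red',red,36),('dark',dark,37.5)):
        x=np.where(m[v,u-20:u+20])[0]
        if len(x): print(v,nm,x.min()+u-20,x.max()+u-20,len(x),P((x.min()+x.max())/2+u-20,v,z))
E
```

```text
mark 88 323 328 [ 73.02 109.69  36.  ]
mark 86 322 329 [ 71.23 109.66  36.  ]
mark 84 322 329 [ 69.45 109.64  36.  ]
ptr 94 326 328 [ 79.27 110.97  35.  ]
ptr 96 326 328 [ 81.16 111.01  35.  ]
ptr 99 326 328 [ 84.03 111.06  35.  ]
tcp [ 17.62 104.6  236.96] F [ 0.5 -0.2  0.6] w 45.0 9.65
[326.05144842  80.03515193] [325.66992333  98.96106413]
66 red 318 334 17 [ 54.38 109.77  36.  ]
68 red 319 334 16 [ 55.98 110.16  36.  ]
70 red 322 330 9 [ 57.6  109.82  36.  ]
72 red 322 329 8 [ 59.24 109.48  36.  ]
74 red 322 329 8 [ 60.89 109.51  36.  ]
76 red 322 329 8 [ 62.57 109.53  36.  ]
78 red 322 329 8 [ 64.26 109.56  36.  ]
80 red 322 329 8 [ 65.97 109.58  36.  ]
82 red 322 329 8 [ 67.7  109.61  36.  ]
84 red 322 329 8 [ 69.45 109.64  36.  ]
86 red 322 329 8 [ 71.23 109.66  36.  ]
88 red 322 329 8 [ 73.02 109.69  36.  ]
90 red 323 329 7 [ 74.83 110.11  36.  ]
92 dark 326 329 4 [ 75.55 111.26  37.5 ]
94 dark 326 329 4 [ 77.39 111.3   37.5 ]
96 dark 326 329 4 [ 79.26 111.34  37.5 ]
98 dark 326 329 4 [ 81.15 111.38  37.5 ]
100 dark 326 328 3 [ 83.06 111.02  37.5 ]
102 dark 326 328 3 [ 85.   111.06  37.5 ]
104 dark 326 329 4 [ 86.95 111.49  37.5 ]
106 dark 326 329 4 [ 88.93 111.53  37.5 ]
108 dark 326 328 3 [ 90.94 111.17  37.5 ]
110 dark 326 328 3 [ 92.98 111.21  37.5 ]
112 dark 326 328 3 [ 95.03 111.25  37.5 ]
114 dark 326 328 3 [ 97.12 111.28  37.5 ]
116 dark 326 328 3 [ 99.23 111.32  37.5 ]
```

```bash
cat > sub.py <<'E'
from h import *
d=load('wrist');im=d['im'].astype(float);P=lambda u,v,z:w2b(onz(d,u,v,z))
a=proj(d,b2w([66,110,36]));u0=int(a[0])-9;sl=slice(u0,u0+20);us=np.arange(u0,u0+20)
def cen(v,kind):
    r=im[v,sl]; w=(r[:,0]-r[:,1:].mean(1)) if kind=='r' else r.max()-r.mean(1)
    if kind=='d': w=255-r.mean(1)
    base=np.median(w);
    if kind=='d': w=np.clip(w-base-40,0,None)
    else: w=np.clip(w-base-30,0,None)
    return (w*us).sum()/w.sum(), w.sum()/w.max()
m=[];
for v in range(int(a[1])-5,int(a[1])+9): c,wd=cen(v,'r');m.append([*P(c,v,36)[:2],wd])
t=[]
for v in range(int(a[1])+14,int(a[1])+32): c,wd=cen(v,'d');t.append([*P(c,v,37.5)[:2],wd])
m=np.array(m);t=np.array(t)
for q in(m,t): print(q.mean(0).round(2),q[:,1].std().round(2),q[0].round(2),q[-1].round(2))
E
python3 sub.py
```

```text
[ 67.31 109.93   6.89] 0.02 [ 61.73 109.93   7.08] [ 73.02 109.86   6.56]
[ 85.56 111.2    3.05] 0.1 [ 77.39 111.08   3.43] [ 94.   111.2    2.59]
```

Emit:
{"method": "send_rows", "body": {
  "rows": [
    [[0,-3,0,0,0,0],[0,-6.1,0,0,0,0],[0,-6.1,0,0,0,0],[0,-6.1,0,0,0,0],[0,-6.1,4,0,0,0],[0,-6.1,7,0,0,0],[0,-6.1,9.5,0,0,0],[0,-6.1,11,0,0,0],[0,-6.1,11,0,0,0],[0,-6.1,11,0,0,0]]
  ]
}}

```text
clock: 10.7
eef_pos: [606.9, 67.8, 150.5]
tool_rot: [-3.141, 0.663, 3.033]
force: [-0.2, 0.5, -0.7]
width: 45.0
gripper_force: 0.0
```

Emit:
{"method": "send_rows", "body": {
  "rows": [
    [[0,0,0,0,0,0],[0,0,0,0,0,0],[0,0,0,0,0,0],[0,0,0,0,0,0],[0,0,0,0,0,0],[0,0,0,0,0,0]]
  ],
  "grip": 255
}}

```text
clock: 11.3
eef_pos: [607.0, 67.5, 151.7]
tool_rot: [-3.141, 0.665, 3.033]
force: [-4.8, 1.2, 6.5]
width: 19.1
gripper_force: 59.7
```

```bash
python3 pm.py
```

```text
ptr 84 455 465 [ 77.44 111.2   35.  ]
ptr 86 455 466 [ 78.51 111.81  35.  ]
ptr 89 453 466 [ 80.15 111.92  35.  ]
tcp [ 85.36  45.49 151.72] F [-5.   0.6  6.5] w 19.1 11.3
```

Emit:
{"method": "send_rows", "body": {
  "rows": [
    [[0,-0.2,0,0,0,0],[0,-0.4,0,0,0,0],[0,-0.55,0,0,0,0],[0,-0.55,0,0,0,0],[0,-0.55,0,0,0,0]]
  ]
}}

```text
clock: 11.85
eef_pos: [606.7, 65.3, 151.8]
tool_rot: [3.138, 0.665, 3.035]
force: [-2.5, 7.4, 4.4]
width: 19.3
gripper_force: 59.6
```

```bash
python3 pm.py
```

```text
ptr 85 457 467 [ 77.77 110.5   35.  ]
ptr 87 456 468 [ 78.85 110.9   35.  ]
ptr 90 455 467 [ 80.5  111.02  35.  ]
tcp [ 85.35  43.21 151.77] F [-3.3  7.1  4.4] w 19.3 11.85
```

Emit:
{"method": "send_rows", "body": {
  "rows": [
    [[0,-0.04,0,0,0,0],[0,-0.04,0,0,0,0],[0,-0.04,0,0,0,0]]
  ]
}}

```text
clock: 12.2
eef_pos: [606.7, 65.2, 151.8]
tool_rot: [3.138, 0.665, 3.035]
force: [-2.5, 8.4, 5.1]
width: 19.4
gripper_force: 59.5
```

```bash
python3 pm.py
```

```text
ptr 85 457 467 [ 77.78 110.48  35.  ]
ptr 87 456 468 [ 78.86 110.87  35.  ]
ptr 90 455 467 [ 80.51 111.    35.  ]
tcp [ 85.36  43.13 151.8 ] F [-3.5  8.   5.1] w 19.4 12.2
```

Emit:
{"method": "send_rows", "body": {
  "rows": [
    [[0,-0.03,0,0,0,0],[0,-0.03,0,0,0,0],[0,-0.03,0,0,0,0]]
  ]
}}

```text
clock: 12.55
eef_pos: [606.7, 65.0, 151.8]
tool_rot: [3.138, 0.665, 3.036]
force: [-2.5, 8.3, 4.3]
width: 19.5
gripper_force: 59.5
```

Emit:
{"method": "send_rows", "body": {
  "rows": [
    [[0,0,0,0,0,0],[0,0,0,0,0,0],[0,0,0,0,0,0],[0,0,0,0,0,0],[0,0,-3,0,0,0],[0,0,-7,0,0,0],[0,0,-10,0,0,0],[0,3,-11,0,0,0],[0,7.3,-11,0,0,0],[0,7.3,-11,0,0,0]]
  ],
  "grip": 120
}}

```text
clock: 13.55
eef_pos: [547.3, 149.6, 238.4]
tool_rot: [3.136, 0.666, 3.041]
force: [0.1, 0.5, -0.3]
width: 45.5
gripper_force: 0.0
```

Emit:
{"method": "send_rows", "body": {
  "rows": [
    [[0,0,0,0,0,0],[0,0,0,0,0,0],[0,0,0,0,0,0]]
  ]
}}

```text
clock: 13.85
eef_pos: [547.1, 139.2, 237.0]
tool_rot: [-3.139, 0.664, 3.031]
force: [-0.1, 0.6, -1.4]
width: 45.4
gripper_force: 0.0
```

```bash
python3 pm.py; python3 sub.py; python3 - <<'E'
from h import *
# cheese in side view, and stop face position estimate
d=snap('side');h=cv2.cvtColor(d['im'],cv2.COLOR_RGB2HSV)
m=cv2.inRange(h,(18,120,90),(30,255,255));m=cv2.morphologyEx(m,cv2.MORPH_CLOSE,np.ones((5,5)))
v=h[...,2];n,l,st,c=cv2.connectedComponentsWithStats(m)
i=max((i for i in range(1,n) if c[i][1]>280 and c[i][0]<340),key=lambda i:st[i,4]);mm=(l==i)
med=np.median(v[mm]);print('median v',med,np.percentile(v[mm],[5,25,75,95]),st[i])
chk()
E
```

```text
mark 88 315 322 [ 73.18 109.59  36.  ]
mark 86 315 322 [ 71.39 109.59  36.  ]
mark 84 315 322 [ 69.62 109.6   36.  ]
ptr 94 318 320 [ 79.44 109.95  35.  ]
ptr 96 318 320 [ 81.33 109.95  35.  ]
ptr 99 318 320 [ 84.2  109.94  35.  ]
tcp [ 17.79 109.91 236.97] F [-0.1  0.6 -1.4] w 45.4 13.85
[ 66.61 109.89   6.89] 0.01 [ 61.06 109.9    6.84] [ 72.28 109.86   6.94]
[ 84.76 110.05   3.29] 0.19 [ 76.64 110.02   3.25] [ 93.14 110.11   2.73]
median v 196.0 [154. 164. 198. 201.] [ 263  301   55   69 2246]
clk 13.95 meas [547.2 139.4 237.1] cmd [605.4  50.1 150.5] rot err deg 0.13 F [ 0.6 -0.6 -0.4] w 45.25417887123877 q [-0.35  0.54 -0.16  2.27  2.08  0.49 -1.01]
```

Setting is within about 0.2 mm of the mark. Now the cheese.

```bash
python3 - <<'E'
from h import *
d=load('side');h=cv2.cvtColor(d['im'],cv2.COLOR_RGB2HSV)
for z in(60,100,150,200): print(z,'toaster',onz(d,205,368,z).round(),onz(d,250,366,z).round(),onz(d,300,372,z).round())
m=cv2.inRange(h,(18,120,178),(30,255,255));m[:295]=0;m[:,340:]=0;m[:,:255]=0
m=cv2.morphologyEx(m,cv2.MORPH_CLOSE,np.ones((7,7)))
c=max(cv2.findContours(m,0,1)[0],key=cv2.contourArea)[:,0]
p=np.array([onz(d,*q,64)[:2] for q in c],np.float32);r=cv2.minAreaRect(p);print(r,len(c));print(cv2.boxPoints(r).round())
np.savez('cmd.npz',p=ctrl.read_state()['eef_pos'],R=lean(38))
E
```

```text
60 toaster [632. 461.  60.] [546. 442.  60.] [447. 437.  60.]
100 toaster [619. 482. 100.] [537. 463. 100.] [442. 458. 100.]
150 toaster [602. 507. 150.] [526. 490. 150.] [437. 485. 150.]
200 toaster [585. 533. 200.] [515. 516. 200.] [432. 512. 200.]
((480.91107177734375, 350.8586730957031), (150.5549774169922, 56.39724349975586), 74.56558990478516) 155
[[434. 286.]
 [488. 271.]
 [528. 416.]
 [474. 431.]]
```

```bash
cat >> h.py <<'E'
def down(yawdeg): return R.from_euler('xyz',[np.pi,0,np.radians(yawdeg)]).as_matrix()
E
python3 -c "
from h import *
plan([481,345,270],down(74.6))"
```

```text
row [4.99, 19.68, -8.08, 0.57, 0.488, 1.656] mm 218.5151939797322 deg 104.2
```

Emit:
{"method": "send_rows", "body": {
  "rows": [
    [[4.99,19.68,-8.08,0.57,0.488,1.656],[4.99,19.68,-8.08,0.57,0.488,1.656],[4.99,19.68,-8.08,0.57,0.488,1.656],[4.99,19.68,-8.08,0.57,0.488,1.656],[4.99,19.68,-8.08,0.57,0.488,1.656],[4.99,19.68,-8.08,0.57,0.488,1.656],[4.99,19.68,-8.08,0.57,0.488,1.656],[4.99,19.68,-8.08,0.57,0.488,1.656],[4.99,19.68,-8.08,0.57,0.488,1.656],[4.99,19.68,-8.08,0.57,0.488,1.656]]
  ],
  "grip": 0
}}

```text
clock: 14.95
eef_pos: [480.5, 345.7, 269.8]
tool_rot: [3.012, 0.188, 1.783]
force: [0.8, 1.1, 0.7]
width: 85.4
gripper_force: 0.0
```

Emit:
{"method": "send_rows", "body": {
  "rows": [
    [[0,0,0,0,0,0],[0,0,0,0,0,0]]
  ]
}}

```text
clock: 15.15
eef_pos: [480.5, 345.4, 269.7]
tool_rot: [3.011, 0.191, 1.79]
force: [-0.7, 0.3, -0.3]
width: 85.4
gripper_force: 0.0
```

```bash
python3 -c "
from h import *
s=chk();np.savez('cmd.npz',p=s['eef_pos'],R=R.from_euler('xyz',s['tool_rot']).as_matrix())
plan([481,345,270],down(74.6))"
```

```text
clk 15.15 meas [480.5 345.4 269.7] cmd [481. 345. 270.] rot err deg 31.57 F [-0.7  0.3 -0.3] w 85.44136239146322 q [-0.65  0.58 -0.2   1.75  0.46  0.86 -0.89]
row [-0.05, 0.04, -0.01, 0.174, 0.155, 0.499] mm 0.6480740698407861 deg 31.6
```

Emit:
{"method": "send_rows", "body": {
  "rows": [
    [[-0.05,0.04,-0.01,0.174,0.155,0.499],[-0.05,0.04,-0.01,0.174,0.155,0.499],[-0.05,0.04,-0.01,0.174,0.155,0.499],[-0.05,0.04,-0.01,0.174,0.155,0.499],[-0.05,0.04,-0.01,0.174,0.155,0.499],[-0.05,0.04,-0.01,0.174,0.155,0.499],[-0.05,0.04,-0.01,0.174,0.155,0.499]]
  ]
}}

```text
clock: 15.85
eef_pos: [479.8, 346.7, 270.1]
tool_rot: [3.142, -0.001, 1.304]
force: [-0.8, 0.8, -0.5]
width: 85.3
gripper_force: 0.0
```

```bash
python3 - <<'E'
from h import *
chk();d=snap('wrist','w7.png');h=cv2.cvtColor(d['im'],cv2.COLOR_RGB2HSV)
m0=cv2.inRange(h,(16,110,60),(32,255,255));print(np.percentile(h[...,2][m0>0],[5,25,50,75,95]))
for t in (60,150,178):
    m=cv2.inRange(h,(16,110,t),(32,255,255));m=cv2.morphologyEx(m,cv2.MORPH_CLOSE,np.ones((9,9)))
    for c in cv2.findContours(m,0,1)[0]:
        if cv2.contourArea(c)<800: continue
        p=np.array([onz(d,*q,64)[:2] for q in c[:,0]],np.float32);r=cv2.minAreaRect(p);print(t,cv2.contourArea(c),cv2.boundingRect(c),np.round(r[0],1),np.round(r[1],1),round(r[2],1),cv2.boxPoints(r).round().tolist())
E
```

```text
clk 15.85 meas [479.8 346.7 270.1] cmd [481. 345. 270.] rot err deg 0.17 F [-0.8  0.8 -0.5] w 85.30549261207376 q [-0.54  0.59 -0.21  1.72  0.16  0.85 -1.08]
[111. 177. 181. 183. 185.]
60 10738.0 (289, 95, 71, 165) [483.  349.9] [147.3  58.5] 74.6 [[435.0, 287.0], [492.0, 271.0], [531.0, 413.0], [474.0, 429.0]]
60 6625.0 (39, 85, 147, 54) [331.1 453.7] [ 39.8 115.1] 76.8 [[270.0, 447.0], [383.0, 421.0], [392.0, 460.0], [280.0, 486.0]]
150 10434.5 (289, 95, 70, 165) [482.2 350.1] [147.3  56.8] 74.6 [[435.0, 287.0], [490.0, 272.0], [529.0, 414.0], [474.0, 429.0]]
150 5555.5 (39, 85, 127, 53) [323.  456.1] [38.6 98.3] 76.8 [[271.0, 449.0], [366.0, 426.0], [375.0, 464.0], [280.0, 486.0]]
178 9822.5 (290, 97, 67, 161) [481.8 350.5] [143.8  54.7] 74.5 [[436.0, 289.0], [489.0, 274.0], [527.0, 412.0], [475.0, 427.0]]
178 5063.0 (40, 87, 124, 49) [322.4 456.5] [36.1 97. ] 76.8 [[271.0, 450.0], [366.0, 428.0], [374.0, 463.0], [279.0, 485.0]]
```

```bash
python3 -c "
from h import *
plan([482,350.3,104],down(74.6))"
```

```text
row [0.54, -0.05, 16.6, 0.0, 0.0, -0.0] mm 166.08856071385532 deg 0.0
```

Emit:
{"method": "send_rows", "body": {
  "rows": [
    [[0.54,-0.05,4,0,0,0],[0.54,-0.05,8,0,0,0],[0.54,-0.05,11,0,0,0],[0.54,-0.05,14,0,0,0],[0.54,-0.05,16,0,0,0],[0.54,-0.05,16.6,0,0,0],[0.54,-0.05,16.6,0,0,0],[0.54,-0.05,16.6,0,0,0]]
  ]
}}

```text
clock: 16.7
eef_pos: [482.0, 352.3, 105.3]
tool_rot: [3.141, -0.003, 1.301]
force: [-0.4, -0.8, 0.3]
width: 85.3
gripper_force: 0.0
```

Emit:
{"method": "send_rows", "body": {
  "rows": [
    [[0,0,0,0,0,0],[0,0,0,0,0,0],[0,0,0,0,0,0],[0,0,0,0,0,0],[0,0,0,0,0,0],[0,0,0,0,0,0]]
  ],
  "grip": 255
}}

```text
clock: 17.3
eef_pos: [482.8, 352.0, 106.0]
tool_rot: [3.139, -0.004, 1.3]
force: [-0.0, -0.5, 5.2]
width: 59.4
gripper_force: 67.0
```

```bash
python3 -c "
from h import *
s=chk();p,_=cmd()
plan([482,350.3,230],down(74.6))
plan(b2w([0,-39,230])+0,down(83.5))
plan(b2w([0,-39,140])+0,down(83.5))
"
```

```text
clk 17.3 meas [482.8 352.  106. ] cmd [482.  350.3 104. ] rot err deg 0.26 F [-0.  -0.5  5.2] w 59.43781559390712 q [-0.58  0.82 -0.15  1.81  0.22  0.52 -1.15]
row [-0.0, 0.0, -12.6, 0.0, 0.0, -0.0] mm 126.0 deg 0.0
row [-33.61, 12.45, 0.01, 0.0, 0.0, -0.156] mm 358.4180101501597 deg 8.9
row [0.01, -0.0, 9.0, 0.0, 0.0, 0.0] mm 90.00005555553841 deg 0.0
```

Emit:
{"method": "send_rows", "body": {
  "rows": [
    [[0,0,-1,0,0,0],[0,0,-3,0,0,0],[0,0,-6,0,0,0],[0,0,-9,0,0,0],[0,0,-12,0,0,0],[0,0,-12.6,0,0,0],[0,0,-12.6,0,0,0]]
  ]
}}

```text
clock: 18.0
eef_pos: [481.7, 351.4, 230.9]
tool_rot: [3.141, -0.002, 1.3]
force: [0.7, -0.1, -6.9]
width: 58.9
gripper_force: 66.5
```

Emit:
{"method": "send_rows", "body": {
  "rows": [
    [[-3,1.1,0,0,0,-0.02],[-7,2.6,0,0,0,-0.04],[-11,4.1,0,0,0,-0.06],[-15,5.6,0,0,0,-0.08],[-19,7,0,0,0,-0.1],[-23,8.5,0,0,0,-0.12],[-27,10,0,0,0,-0.14],[-30.5,11.3,0,0,0,-0.156],[-32.8,12.1,0,0,0,-0.156],[-33.61,12.45,0,0,0,-0.156]]
  ]
}}

```text
clock: 19.0
eef_pos: [510.2, -9.8, 227.8]
tool_rot: [-3.137, 0.001, 1.451]
force: [0.6, 0.0, -5.8]
width: 59.1
gripper_force: 66.4
```

Emit:
{"method": "send_rows", "body": {
  "rows": [
    [[0,0,0,0,0,0],[0,0,0,0,0,0],[0,0,0,0,0,0]]
  ]
}}

```text
clock: 19.3
eef_pos: [511.5, -3.6, 229.5]
tool_rot: [-3.141, -0.002, 1.459]
force: [-0.4, 0.5, -5.5]
width: 59.1
gripper_force: 66.4
```

```bash
cat > ck.py <<'E'
from h import *
s=chk();d=snap('wrist');h=cv2.cvtColor(d['im'],cv2.COLOR_RGB2HSV);print('board',w2b(s['eef_pos']).round(1),'yaw',np.degrees(s['tool_rot'][2]).round(1)-83.5)
m=cv2.inRange(h,(16,110,60),(32,255,255));m=cv2.morphologyEx(m,cv2.MORPH_CLOSE,np.ones((9,9)))
zt=s['eef_pos'][2]-106+64
for c in cv2.findContours(m,0,1)[0]:
    if cv2.contourArea(c)<5000: continue
    p=np.array([w2b(onz(d,*q,zt))[:2] for q in c[:,0]],np.float32);r=cv2.minAreaRect(p);print(cv2.boundingRect(c),np.round(r[0],1),np.round(r[1],1),round(r[2],1),cv2.boxPoints(r).round(1).tolist())
im=d['im']
# stop plate top edge / curbs predicted pixels
print([proj(d,b2w(q)).round().tolist() for q in[(-36,46,74),(36,46,74),(-40,60,36),(40,60,36)]])
E
python3 ck.py
```

```text
clk 19.3 meas [511.5  -3.6 229.5] cmd [512.6  -6.7 140. ] rot err deg 0.2 F [-0.4  0.5 -5.5] w 59.10152708966373 q [ 0.15  0.55 -0.29  1.97  0.24  0.65 -0.4 ]
board [ -1.4 -36.  229.5] yaw 0.09999999999999432
(236, 93, 206, 266) [  5.4 -14.5] [107.2  73.5] 89.6 [[-31.700000762939453, -67.9000015258789], [41.900001525878906, -68.4000015258789], [42.5, 38.79999923706055], [-31.0, 39.29999923706055]]
[[269.0, 87.0], [378.0, 87.0], [271.0, 70.0], [376.0, 70.0]]
```

Emit:
{"method": "send_rows", "body": {
  "rows": [
    [[-0.4,-0.1,0,0,0,0],[-0.4,-0.1,3,0,0,0],[-0.4,-0.1,6,0,0,0],[-0.4,-0.1,8,0,0,0],[-0.4,-0.1,9.5,0,0,0],[-0.4,-0.1,10,0,0,0],[-0.4,-0.1,10.4,0,0,0],[-0.4,-0.1,10.4,0,0,0],[-0.4,-0.1,10.4,0,0,0]]
  ]
}}

```text
clock: 20.25
eef_pos: [510.8, -9.4, 126.5]
tool_rot: [3.14, -0.002, 1.456]
force: [-1.1, -0.3, -5.8]
width: 59.0
gripper_force: 66.3
```

```bash
python3 ck.py
```

```text
clk 20.25 meas [510.8  -9.4 126.5] cmd [512.6  -6.7 140. ] rot err deg 0.14 F [-1.1 -0.3 -5.8] w 58.96608770783126 q [ 0.1   0.72 -0.2   2.04  0.33  0.41 -0.47]
board [ -1.5 -41.8 126.5] yaw -0.09999999999999432
(234, 90, 220, 269) [  9.4 -19.8] [ 81.4 108.1] 0.2 [[-31.399999618530273, 34.099998474121094], [-31.100000381469727, -73.9000015258789], [50.29999923706055, -73.69999694824219], [50.0, 34.29999923706055]]
[[223.0, 56.0], [428.0, 56.0], [236.0, 34.0], [413.0, 34.0]]
```

Emit:
{"method": "send_rows", "body": {
  "rows": [
    [[0,0.1,0.3,0,0,0],[0.2,0.15,0.5,0,0,0],[0.5,0.15,0.5,0,0,0],[0.8,0.15,0.5,0,0,0],[0.8,0.15,0.5,0,0,0],[0.8,0.15,0.5,0,0,0]]
  ]
}}

```text
clock: 20.9
eef_pos: [512.8, -1.4, 120.8]
tool_rot: [3.141, -0.001, 1.457]
force: [0.2, 0.6, -5.1]
width: 59.3
gripper_force: 66.5
```

Emit:
{"method": "send_rows", "body": {
  "rows": [
    [[0.1,0,0,0,0,0],[0.15,0,0,0,0,0],[0.15,0,0,0,0,0]]
  ]
}}

```text
clock: 21.2
eef_pos: [512.9, -0.1, 120.8]
tool_rot: [3.141, -0.001, 1.456]
force: [0.5, 0.1, -5.4]
width: 59.0
gripper_force: 66.5
```

```bash
python3 ck.py
```

```text
clk 21.2 meas [ 5.129e+02 -1.000e-01  1.208e+02] cmd [512.6  -6.7 140. ] rot err deg 0.12 F [ 0.5  0.1 -5.4] w 59.020196518387074 q [ 0.07  0.73 -0.19  2.03  0.32  0.4  -0.48]
board [ -0.4 -32.3 120.8] yaw -0.09999999999999432
(234, 94, 226, 265) [ 11.5 -10.9] [ 83.8 106.8] 0.3 [[-30.600000381469727, 42.29999923706055], [-30.100000381469727, -64.5], [53.70000076293945, -64.0999984741211], [53.20000076293945, 42.70000076293945]]
[[218.0, 84.0], [428.0, 84.0], [232.0, 55.0], [412.0, 55.0]]
```

Emit:
{"method": "send_rows", "body": {
  "rows": [
    [[0.1,0,0,0,0,0],[0.15,0,0,0,0,0],[0.15,0,0,0,0,0]]
  ]
}}

```text
clock: 21.55
eef_pos: [513.1, 1.5, 120.8]
tool_rot: [3.141, -0.002, 1.456]
force: [-0.2, -0.1, -5.2]
width: 59.3
gripper_force: 66.5
```

Emit:
{"method": "send_rows", "body": {
  "rows": [
    [[0.05,0,0,0,0,0],[0.1,0,0,0,0,0],[0.1,0,0,0,0,0]]
  ]
}}

```text
clock: 21.85
eef_pos: [513.2, 2.5, 120.8]
tool_rot: [3.142, -0.001, 1.456]
force: [0.0, 0.7, -5.1]
width: 59.0
gripper_force: 66.5
```

```bash
python3 ck.py|head -2
```

```text
clk 21.85 meas [513.2   2.5 120.8] cmd [512.6  -6.7 140. ] rot err deg 0.12 F [ 0.   0.7 -5.1] w 58.98056862349299 q [ 0.07  0.73 -0.19  2.03  0.32  0.4  -0.49]
board [ -0.4 -29.8 120.8] yaw -0.09999999999999432
```

Emit:
{"method": "send_rows", "body": {
  "rows": [
    [[0.05,0,0,0,0,0],[0.08,0,0,0,0,0],[0.08,0,0,0,0,0]]
  ]
}}

```text
clock: 22.2
eef_pos: [513.3, 3.2, 120.8]
tool_rot: [3.141, -0.001, 1.456]
force: [-0.4, 0.1, -5.3]
width: 58.9
gripper_force: 66.5
```

```bash
python3 ck.py|head -2
```

```text
clk 22.2 meas [513.3   3.2 120.8] cmd [512.6  -6.7 140. ] rot err deg 0.12 F [-0.4  0.1 -5.3] w 58.89160572897718 q [ 0.07  0.73 -0.19  2.03  0.32  0.4  -0.49]
board [ -0.4 -29.  120.8] yaw -0.09999999999999432
```

Emit:
{"method": "send_rows", "body": {
  "rows": [
    [[0.05,0,0,0,0,0],[0.08,0,0,0,0,0],[0.08,0,0,0,0,0]]
  ]
}}

```text
clock: 22.55
eef_pos: [513.4, 4.0, 120.8]
tool_rot: [3.141, -0.001, 1.456]
force: [-1.0, 0.8, -5.9]
width: 58.9
gripper_force: 66.5
```

Emit:
{"method": "send_rows", "body": {
  "rows": [
    [[0.05,0,0,0,0,0],[0.06,0,0,0,0,0],[0.06,0,0,0,0,0]]
  ]
}}

```text
clock: 22.85
eef_pos: [513.5, 4.6, 120.8]
tool_rot: [3.141, -0.001, 1.456]
force: [0.3, -0.2, -6.0]
width: 59.3
gripper_force: 66.5
```

Emit:
{"method": "send_rows", "body": {
  "rows": [
    [[0.05,0,0,0,0,0],[0.07,0,0,0,0,0],[0.07,0,0,0,0,0]]
  ]
}}

```text
clock: 23.15
eef_pos: [513.6, 5.3, 120.8]
tool_rot: [3.141, -0.001, 1.456]
force: [0.2, 0.1, -5.7]
width: 59.0
gripper_force: 66.5
```

Emit:
{"method": "send_rows", "body": {
  "rows": [
    [[0.05,0,0,0,0,0],[0.07,0,0,0,0,0],[0.07,0,0,0,0,0]]
  ]
}}

```text
clock: 23.45
eef_pos: [513.6, 6.0, 120.8]
tool_rot: [3.142, -0.001, 1.456]
force: [0.5, 0.3, -5.3]
width: 59.3
gripper_force: 66.5
```

```bash
python3 - <<'E'
from h import *
s=chk();d=snap('wrist');im=d['im'];h=cv2.cvtColor(im,cv2.COLOR_RGB2HSV);print(w2b(s['eef_pos']).round(1))
u=320
for u in (290,320,350):
  print(u,[(v,im[v,u].tolist(),w2b(onz(d,u,v,74))[1].round(1),w2b(onz(d,u,v,78.8))[1].round(1)) for v in range(66,112,3)])
E
```

```text
clk 23.45 meas [513.6   6.  120.8] cmd [512.6  -6.7 140. ] rot err deg 0.12 F [ 0.5  0.3 -5.3] w 59.252880549412446 q [ 0.06  0.73 -0.19  2.03  0.32  0.4  -0.49]
[ -0.4 -26.2 120.8]
290 [(66, [165, 162, 154], np.float64(57.7), np.float64(57.2)), (69, [164, 162, 156], np.float64(56.8), np.float64(56.3)), (72, [164, 159, 152], np.float64(55.8), np.float64(55.4)), (75, [173, 168, 160], np.float64(54.8), np.float64(54.5)), (78, [169, 163, 158], np.float64(53.9), np.float64(53.6)), (81, [166, 163, 155], np.float64(52.9), np.float64(52.6)), (84, [161, 159, 150], np.float64(51.9), np.float64(51.7)), (87, [165, 162, 153], np.float64(51.0), np.float64(50.8)), (90, [162, 159, 151], np.float64(50.0), np.float64(49.8)), (93, [156, 152, 145], np.float64(49.0), np.float64(48.9)), (96, [158, 158, 150], np.float64(48.0), np.float64(47.9)), (99, [138, 135, 127], np.float64(47.0), np.float64(47.0)), (102, [132, 103, 64], np.float64(46.0), np.float64(46.0)), (105, [209, 165, 84], np.float64(45.0), np.float64(45.0)), (108, [221, 183, 92], np.float64(44.0), np.float64(44.1)), (111, [220, 183, 93], np.flo
[... 1228 characters left out ...]
67, 165, 156], np.float64(53.9), np.float64(53.6)), (81, [163, 160, 152], np.float64(52.9), np.float64(52.6)), (84, [158, 157, 148], np.float64(51.9), np.float64(51.7)), (87, [158, 157, 147], np.float64(51.0), np.float64(50.8)), (90, [158, 154, 147], np.float64(50.0), np.float64(49.8)), (93, [158, 155, 147], np.float64(49.0), np.float64(48.9)), (96, [155, 153, 146], np.float64(48.0), np.float64(47.9)), (99, [137, 133, 128], np.float64(47.0), np.float64(46.9)), (102, [134, 103, 63], np.float64(46.0), np.float64(46.0)), (105, [211, 165, 86], np.float64(45.0), np.float64(45.0)), (108, [223, 185, 95], np.float64(44.0), np.float64(44.0)), (111, [220, 183, 93], np.float64(42.9), np.float64(43.1))]
```

Emit:
{"method": "send_rows", "body": {
  "rows": [
    [[0.05,0,0,0,0,0],[0.06,0,0,0,0,0],[0.06,0,0,0,0,0]]
  ]
}}

```text
clock: 23.8
eef_pos: [513.6, 6.2, 120.8]
tool_rot: [-3.141, -0.001, 1.456]
force: [-0.3, -0.6, -5.9]
width: 59.0
gripper_force: 66.5
```

Emit:
{"method": "send_rows", "body": {
  "rows": [
    [[0.05,0,0,0,0,0],[0.06,0,0,0,0,0],[0.06,0,0,0,0,0]]
  ]
}}

```text
clock: 24.1
eef_pos: [513.6, 6.3, 120.8]
tool_rot: [-3.141, -0.0, 1.455]
force: [-0.6, -4.6, -4.6]
width: 58.9
gripper_force: 66.6
```

```bash
cat > gap.py <<'E'
from h import *
F=[]
for k in range(2): s=ctrl.read_state();F.append(RB.T@s['force']);d=snap('wrist')
print('tcp',w2b(s['eef_pos']).round(2),'F',np.round(F,1).tolist(),s['clock'])
a=d['im'][85:112,300:345].mean(1);print([(85+i,*a[i].round().astype(int).tolist()) for i in range(len(a))])
E
python3 gap.py
```

```text
tcp [ -0.47 -25.93 120.78] F [[-0.1, -4.6, -4.6], [-0.3, -3.8, -4.4]] 24.15
[(85, 162, 159, 151), (86, 162, 158, 151), (87, 162, 159, 151), (88, 162, 158, 151), (89, 161, 158, 151), (90, 161, 158, 150), (91, 159, 156, 149), (92, 159, 156, 148), (93, 158, 155, 147), (94, 157, 154, 146), (95, 156, 153, 145), (96, 155, 152, 145), (97, 155, 152, 145), (98, 155, 152, 144), (99, 147, 144, 138), (100, 130, 128, 123), (101, 115, 108, 99), (102, 133, 110, 78), (103, 166, 129, 69), (104, 190, 146, 73), (105, 207, 160, 81), (106, 217, 172, 87), (107, 220, 180, 91), (108, 220, 182, 92), (109, 220, 183, 93), (110, 220, 184, 93), (111, 220, 184, 93)]
```

Emit:
{"method": "send_rows", "body": {
  "rows": [
    [[-0.03,0,0.05,0,0,0],[-0.03,0,0.1,0,0,0],[-0.03,0,0.1,0,0,0]]
  ]
}}

```text
clock: 24.5
eef_pos: [513.6, 6.2, 120.0]
tool_rot: [-3.142, -0.001, 1.456]
force: [0.0, -5.4, -2.4]
width: 59.2
gripper_force: 66.9
```

Emit:
{"method": "send_rows", "body": {
  "rows": [
    [[0,0,0.05,0,0,0],[0,0,0.08,0,0,0],[0,0,0.08,0,0,0]]
  ]
}}

```text
clock: 24.8
eef_pos: [513.6, 6.2, 120.0]
tool_rot: [3.141, -0.0, 1.456]
force: [-2.8, -4.6, 5.8]
width: 58.6
gripper_force: 68.1
```

Emit:
{"method": "send_rows", "body": {
  "rows": [
    [[-0.02,0,-0.06,0,0,0],[-0.02,0,-0.06,0,0,0]]
  ]
}}

```text
clock: 25.0
eef_pos: [513.6, 6.2, 120.0]
tool_rot: [3.141, -0.001, 1.456]
force: [-2.2, -4.7, 1.3]
width: 59.2
gripper_force: 67.4
```

Emit:
{"method": "send_rows", "body": {
  "rows": [
    [[0,0,0,0,0,0],[0,0,0,0,0,0],[0,0,0,0,0,0],[0,0,0,0,0,0],[0,0,0,0,0,0]]
  ],
  "grip": 35
}}

```text
clock: 25.5
eef_pos: [513.9, 7.0, 119.7]
tool_rot: [3.141, -0.002, 1.457]
force: [-0.6, -0.1, 0.3]
width: 73.8
gripper_force: 0.0
```

```bash
python3 gap.py
```

```text
tcp [ -0.33 -25.33 119.63] F [[-0.6, -0.2, 0.3], [0.3, 0.4, 1.4]] 25.55
[(85, 163, 159, 151), (86, 163, 160, 152), (87, 163, 159, 152), (88, 163, 160, 152), (89, 162, 159, 151), (90, 163, 159, 152), (91, 162, 159, 152), (92, 162, 159, 151), (93, 160, 157, 149), (94, 159, 156, 148), (95, 159, 156, 148), (96, 157, 155, 147), (97, 157, 154, 146), (98, 156, 153, 146), (99, 156, 153, 146), (100, 156, 153, 145), (101, 149, 146, 139), (102, 133, 131, 125), (103, 112, 108, 102), (104, 111, 94, 74), (105, 140, 109, 60), (106, 171, 131, 65), (107, 192, 148, 75), (108, 208, 162, 82), (109, 219, 173, 88), (110, 221, 181, 91), (111, 221, 183, 92)]
```

Emit:
{"method": "send_rows", "body": {
  "rows": [
    [[0,0,-3,0,0,0],[0,0,-7,0,0,0],[0,0,-11,0,0,0],[4,0.8,-12,0,0,0],[8,1.5,-12,0,0,0],[8.5,1.5,-12,0,0,0],[8.5,1.5,-12,0,0,0],[8.5,1.5,-12,0,0,0]]
  ]
}}

```text
clock: 26.4
eef_pos: [537.7, 87.9, 239.2]
tool_rot: [-3.14, 0.0, 1.456]
force: [-0.4, 0.0, -0.8]
width: 73.5
gripper_force: 0.0
```

```bash
python3 - <<'E'
from h import *
s=chk();d=snap('wrist','w9.png');im=d['im'];h=cv2.cvtColor(im,cv2.COLOR_RGB2HSV);P=lambda u,v,z:w2b(onz(d,u,v,z)).round(2)
red=cv2.inRange(h,(0,120,70),(7,255,255))|cv2.inRange(h,(172,120,70),(180,255,255));dark=cv2.inRange(im,(0,0,0),(80,80,80))
for nm,m,z,x in(('mark',red,36,(50,80)),('ptr',dark,37.5,(72,105))):
    n,l,st,c=cv2.connectedComponentsWithStats(m)
    for i in range(1,n):
        q=P(*c[i],z)
        if st[i,4]>12 and x[0]<q[0]<x[1] and 90<q[1]<125:
            print(nm,st[i],c[i].round(2),q)
            ys,xs=np.where(l==i)
            for u in np.unique(xs): vv=ys[xs==u];print('  ',u,vv.min(),vv.max(),P(u,(vv.min()+vv.max())/2,z)[:2])
m=cv2.inRange(h,(16,110,60),(32,255,255));m=cv2.morphologyEx(m,cv2.MORPH_CLOSE,np.ones((9,9)))
for c in cv2.findContours(m,0,1)[0]:
    if cv2.contourArea(c)>2000:
        p=np.array([P(*q,78)[:2] for q in c[:,0]],np.float32);r=cv2.minAreaRect(p);print('cheese',np.round(r[0],1),np.round(r[1],1),r[2],cv2.boxPoints(r).round(1).tolist())
E
```

```text
clk 26.4 meas [537.7  87.9 239.2] cmd [512.6  -6.7 140. ] rot err deg 0.15 F [-0.4  0.  -0.8] w 73.54600239203343 q [-0.03  0.58 -0.28  1.87  0.23  0.73 -0.55]
mark [367 118  27  18 237] [378.72 127.17] [ 61.7  109.75  36.  ]
   367 132 134 [ 52.19 105.  ]
   368 119 135 [ 52.83 109.89]
   369 118 135 [ 53.64 110.3 ]
   370 119 134 [ 54.47 110.3 ]
   371 120 134 [ 55.31 109.89]
   372 122 131 [ 56.12 110.29]
   373 124 130 [ 56.96 109.89]
   374 124 130 [ 57.79 109.89]
   375 124 130 [ 58.62 109.89]
   376 124 130 [ 59.44 109.89]
   377 124 130 [ 60.27 109.89]
   378 124 130 [ 61.1  109.88]
   379 124 131 [ 61.94 109.48]
   380 124 131 [ 62.77 109.48]
   381 124 131 [ 63.6  109.48]
   382 124 130 [ 64.4  109.88]
   383 124 131 [ 65.25 109.47]
   384 124 130 [ 66.06 109.88]
   385 124 131 [ 66.91 109.47]
   386 124 130 [ 67.71 109.88]
   387 124 130 [ 68.54 109.88]
   388 124 131 [ 69.39 109.47]
   389 124 131 [ 70.21 109.47]
   390 124 131 [ 71.04 109.47]
   391 124 131 [ 71.87 109.47]
   392 124 131 [ 72.69 109.47]
   393 124 131 [ 73.52 109.47]
ptr [397 124  29  15 134] [413.51 127
[... 377 characters left out ...]
26 128 [ 85.5  109.97]
   409 126 128 [ 86.32 109.97]
   410 126 128 [ 87.15 109.97]
   411 125 128 [ 87.94 110.37]
   412 125 129 [ 88.79 109.97]
   413 125 129 [ 89.61 109.97]
   414 124 129 [ 90.4  110.37]
   415 124 129 [ 91.22 110.37]
   416 124 129 [ 92.05 110.37]
   417 125 128 [ 92.87 110.37]
   418 125 128 [ 93.69 110.37]
   419 125 138 [ 94.85 106.32]
   420 125 138 [ 95.67 106.32]
   421 124 136 [ 96.39 107.54]
   422 125 132 [ 97.11 108.75]
   423 125 130 [ 97.87 109.56]
   424 125 129 [ 98.65 109.96]
   425 126 127 [ 99.44 110.36]
cheese [ 12.4 -15.8] [125.6  86.8] 90.0 [[-31.0, -78.5999984741211], [55.79999923706055, -78.5999984741211], [55.79999923706055, 47.0], [-31.0, 47.0]]
```

Pointer and mark still agree to about 0.3 mm, the cheese end is at the stop face, and the arm is clear.

```bash
python3 -c "
from cell import ctrl
print(ctrl.finish_job())"
```

```text
the job is handed in; nothing more can be done
None
```

The job is handed in: the stop sits within about 0.3 mm of the red mark, brought back from about 24 mm past it towards the knife slot. The cheese lies in the trough with its end against the stop, and measured again afterwards the setting had not shifted.

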